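# Release the eccentric cam stop and run the candle jar in under the spout

## Robot

A 7-joint arm with a two-finger parallel gripper is mounted at the origin on the work surface. World frame = base frame: x ahead of the robot, y to its left, z up, the work surface at z = 0. Lengths are in mm, angles in rad, forces in N, time in s.
With the tool pointing down it reaches from about 425 to 875 mm from the base axis. Payload 8.4 kg.
Tool frame: the origin (TCP) lies between the finger pads; the fingertips stand 11 mm ahead of it and the grasp point (between the pads) lies 8 mm behind it; x points along the fingers, y is the direction in which the jaws open and shut, and the axes are right-handed (so a half turn about x gives the same grasp; the last joint's range is limited). The gripper opens to 85 mm and grips with 20 to 120 N. Pads are 22 mm wide; open, the fingers measure 114 mm over their backs; the gripper's body (76 mm by 85 mm) begins 54 mm behind the grasp point. The pads swing forward as they close: fully open they stand 13 mm farther back than shut.
Start: joints at [-1.241, 0.333, 0.04, 1.465, -0.013, 1.343, -0.059], TCP at [270.254, 591.122, 206.008] pointing down, gripper open.
Joint ranges: [-2.58, 2.58], [-0.38, 2.09], [-1.3, 1.39], [0.25, 2.4], [-1.5, 4.64], [0.08, 2.09], [-2.65, 2.65]. Speed limits (rad/s): [2.22, 2.22, 2.79, 2.79, 3.14, 3.14, 3.14].

## Interface

Orientations are given as a unit quaternion [w, x, y, z].
In Python, from rig import sense, camera, calibration, finish_job gives the robot as it stands. The module is installed in compiled form; this text tells all that it offers.
- The arm moves only by the shell command python3 -m creep 'ROWS'. ROWS is a JSON object of lists of equal length, an entry for each row: "gripper": the opening, from 0 (shut) to 1 (fully open); "xyz": the shift along the world's x, y, z in cm, a list of three; "turn": the turn about the world's z in rad. A call has 1 to 12 rows; each row shifts and turns the commanded pose from where the row before left it; what a row does not reach is not made up. A row lasts 1/12 s, in which the tool goes at most 41.7 mm and 7.16 degrees, less where a joint would pass 70% of its speed; a pose out of reach is approached as far as the arm can. A call is refused whole if a number of a shift passes 4.17 or a number of a turn 0.125, either way. A call with a gripper value outside its range is refused whole. The fingers move at their own pace and stop on an object; the grip force is fixed at half the most. Time passes only in rows, so rows that do not move let the fingers close. It gives the time, the measured TCP pose, the force and the opening at its end, in the units of the state.
- sense(): the state, without advancing time (a new reading comes with each control period).
- camera(name): name is "scene" or "top"; returns (picture, depth): 384x512x3 uint8, red, green, blue; 384x512 float32, mm along the optical axis (not along the pixel's ray), 0 where there is no reading.
- calibration(name): a dict with "fx", "fy", "cx", "cy" (pixels), "extrinsics" (4x4, takes a point from world to camera coordinates). Camera axes: x right, y down, z forward; pixel columns grow to the right and rows downward; lengths in mm; the calibration is good to about 2 mm. A picture is of the moment at which its call begins. calibration takes no time and is no camera call.
- finish_job(): hands the job in, once; it reports no verdict.
The state is a dict: "time": time; "joints": joint angles; "qvel": joint speeds; "joint_efforts": joint torques, N m; "tool_pos": TCP position; "ee_rot": TCP orientation; "contact_force": force on the tool from outside, world axes, zero at the start; "wrist_torque": the same for the moment, N m; "finger_gap": finger opening in mm.
Only numpy, scipy, OpenCV 4.12 (cv2) and the standard library are available. Lean on these libraries where they do the work, as an engineer would, in place of code of your own. Each camera call takes 0.05 s, during which the arm holds its last target.

## Task

The jar shuttle of the candle-pouring fixture is blocked by its eccentric cam stop. First push the cam's handle round with your fingertips to the low point, so that the handle points straight forward along the shuttle's track; only then push the shuttle forward by its tab until it is fully home against its front stop, with the jar still standing in its nest. Nothing is to be lifted, leave the cam at its low point and the other jars, the tin and the pitcher where they stand, and finish clear of everything.

Things in the scene. Friction and masses are not known exactly. Their poses are not given: they have to be found in the camera images.
- fixture: Fixed plywood base board, 10 mm thick, on the bench. Origin on the bench surface; +x is 'forward', the shuttle's way (within 20 degrees of straight away from the robot), +y left, +z up. The board spans x -135 to 110, y -105 to 155 mm in this frame. The shuttle runs along y = 0 between two low rails; the cam is on the left at (-18, 100) mm.
- spout (a point): Tip of the small brass nozzle (18 mm diameter) over the place where the jar is to go, z 124 mm, at (25, 0) mm in the fixture's frame. It hangs from a 12 mm arm at z 148 to 160 mm on a 12 mm post, 160 mm high, on the right at (60, -82) mm. Fixed; leave room for it.
- cam (a joint): Angle (rad) of the cam's handle from the fixture's +x towards its +y (counter-clockwise from above). 0 = low point: handle straight forward, the disc's thin side facing the follower foot. Starts at 1.4 to 2.1, fat side in the foot's way; turn it clockwise. Hard stops at -0.15 and 2.3. Stiff by friction, 0.45 N m (about 5 N at the knob); stays where it is left.
- cam_pivot (a point): The cam's vertical axis, at z 40 mm on top of its hub, at (-18, 100) mm in the fixture's frame. The cam is an eccentric steel disc, 84 mm diameter, z 14 to 28 mm, pivoted 22 mm off its centre, with a flat handle (16 mm wide, top at z 36 mm) lying over its fat side.
- cam_knob (a point): Middle of the black upright round knob on the end of the cam's handle: 20 mm diameter, from z 36 to 80 mm, this point at z 58 mm, 85 mm from the pivot. It can be pushed from any side; nothing stands over it.
- shuttle (a joint): Travel (m) of the jar shuttle along the fixture's +x: 0 = fully back, 0.065 = fully home at the hard front stop. Starts at 0. About 2.5 N friction, stays where left. A steel follower foot on its left arm (beside the tab, y 78 to 118 mm, z 14 to 30 mm) meets the cam disc: at the cam's starting angles the shuttle is stopped about 16 to 31 mm short of home.
- push_tab (a point): Centre of the rear face (towards the robot) of the shuttle's upright aluminium tab: 64 mm wide across the track, 8 mm thick, z 24 to 72 mm, this point at z 52 mm, 79 mm behind the nest's centre and, with the shuttle at 0, 119 mm behind the fixture's origin. Push here along the fixture's +x.
- nest (a point): Centre of the floor of the jar nest on the shuttle, at z 24 mm: a square frame 68 mm inside, walls 5 mm thick and 10 mm high.
- jar: Open straight glass candle jar standing loose in the nest: 64 mm diameter, 75 mm high (its rim at z 99 mm), about 0.17 kg. Origin at the centre of its underside.
- filled_jar: Bystander: open glass jar with set white wax, 72 mm diameter, 85 mm high, loose on the bench beyond the fixture. Origin at the centre of its underside.
- lidded_jar: Bystander: amber glass jar with a metal lid, 68 mm diameter, 80 mm high, loose on the bench beyond the fixture. Origin at the centre of its underside.
- tin: Bystander: round aluminium candle tin with lid, 78 mm diameter, 45 mm high, loose on the bench beyond the fixture. Origin at the centre of its underside.
- pitcher: Bystander: empty steel pouring pitcher with a black side handle that stands out 42 mm, 100 mm diameter, 125 mm high, loose on the bench to the right of the fixture. Origin at the centre of its underside.
Things that resemble listed ones, but are neither listed nor needed, are in the scene too. What is shaped like the jar but blue or purple is not meant.

How it is judged (in metres and radians):
On the way, in this order (a step that is already met when the one before it is completed fails the run):
1. the cam is turned to its low point (within 0.3 rad) while the shuttle is still back (value of joint cam below 0.3 rad and value of joint shuttle below 0.02 m), for 0.2 s.
2. the shuttle is pushed fully home (value of joint shuttle above 0.0615 m), for 0.2 s.
At the end, for the whole second after the job is handed in: The shuttle is home (within 3.5 mm of its front stop), the cam is within 0.3 rad of its low point, and the jar stands upright (within 0.1 rad), at rest and seated in its nest (within 8 mm) (value of joint shuttle above 0.0615 m and value of joint cam below 0.3 rad and distance between jar and nest below 0.008 m and angle between jar's own z axis and vertical below 0.1 rad and linear speed of jar below 0.02 m/s); the robot touches nothing.
It fails at once if the shuttle is pushed forward (beyond 20 mm) while the cam is not yet near its low point (over 0.4 rad) (value of joint shuttle above 0.02 m and value of joint cam above 0.4 rad).
It fails at once if the jar is lifted (10 mm off the nest floor), or tipped (z of jar in the frame of nest above 0.01 m or angle between jar's own z axis and vertical above 0.3 rad).
It fails at once if a bystander is moved by more than 20 mm (distance of any of filled_jar, lidded_jar, tin, pitcher from where it was at the start of the episode above 0.02 m).
It also fails if it takes over 51 s, if anything falls off the work surface, if the arm or the gripper's body presses on something with over 40 N, if the wrist force passes 120 N, or if a joint passes its speed limit or range.

## Working session

There is one attempt and no reset: what is moved stays moved. The work goes in short steps, Python scripts to look and compute and a shell command to move; the robot and the scene stay as the last step left them, time stands still between calls to the robot, and variables do not carry over. Pictures are saved under pics/ and viewed, and the job is handed in when it is done.

```bash
mkdir -p pics
python3 - <<'E'
from rig import *
import cv2,numpy as np
print(sense())
for n in("scene","top"):
    p,d=camera(n); c=calibration(n); print(n,c)
    cv2.imwrite(f"pics/{n}0.png",cv2.resize(p[:,:,::-1],(768,576),interpolation=cv2.INTER_CUBIC))
    np.savez(f"{n}0.npz",p=p,d=d)
E
```

```text
{'time': 0.0, 'joints': array([-1.2412182 ,  0.3338724 ,  0.03988588,  1.46629188, -0.01341949,
        1.34330493, -0.05851054]), 'qvel': array([ 1.02449320e-03,  1.66395626e-03,  9.31664159e-05, -1.55218973e-03,
        2.11529575e-04,  1.89423672e-03,  9.76677668e-04]), 'joint_efforts': array([ 5.09204274e-04, -6.58523870e+01,  1.36584822e+00, -4.05582905e+01,
        1.67534547e-02,  1.21338665e-02, -2.02363088e-05]), 'tool_pos': array([270.06218334, 590.68279126, 205.13626357]), 'ee_rot': array([ 0.69082634,  0.14989005,  0.69100396, -0.15101483]), 'contact_force': array([ 0.19540346, -0.96689578, -0.2354851 ]), 'wrist_torque': array([-0.05598501, -0.05229579, -0.00146834]), 'finger_gap': 85.69317820509403}
scene {'fx': 498.11106032791025, 'fy': 498.11106032791025, 'cx': 253.1387748463335, 'cy': 198.63666739726725, 'extrinsics': array([[-2.86360884e-01,  9.58111043e-01, -4.54670216e-03,
         2.91454185e+02],
       [ 8.07074153e-01,  2.38655985e-01, -5.40069100e-01,
        -3.76307452e+02],
       [-5.16361072e-01, -1.58324191e-01, -8.41608397e-01,
         1.39587912e+03],
       [ 0.00000000e+00,  0.00000000e+00,  0.00000000e+00,
         1.00000000e+00]])}
top {'fx': 398.08109842038164, 'fy': 398.08109842038164, 'cx': 249.40561456657144, 'cy': 190.99541862563694, 'extrinsics': array([[-7.65139396e-02, -9.97058693e-01, -4.42481423e-03,
        -7.43495628e+01],
       [-9.72053445e-01,  7.55814063e-02, -2.22260099e-01,
         5.67140494e+02],
       [ 2.21940797e-01, -1.27048398e-02, -9.74977369e-01,
         8.22503288e+02],
       [ 0.00000000e+00,  0.00000000e+00,  0.00000000e+00,
         1.00000000e+00]])}
```

View pics/scene0.png

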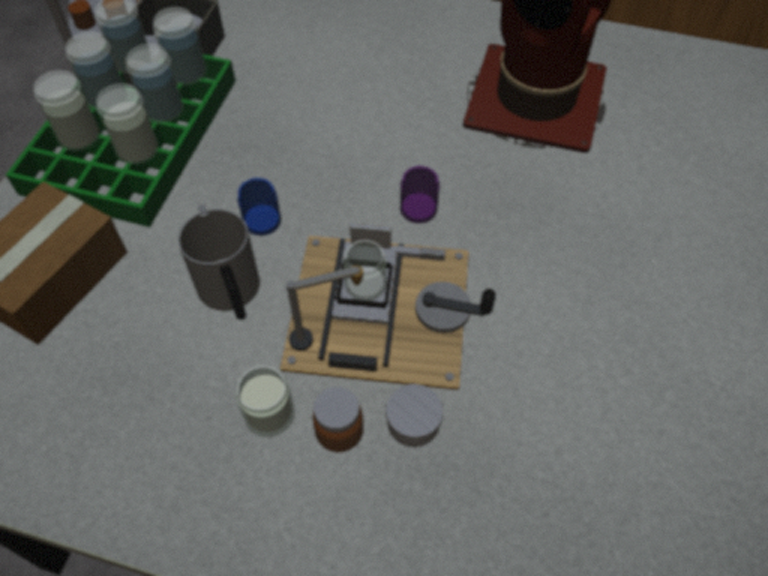

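View pics/top0.png

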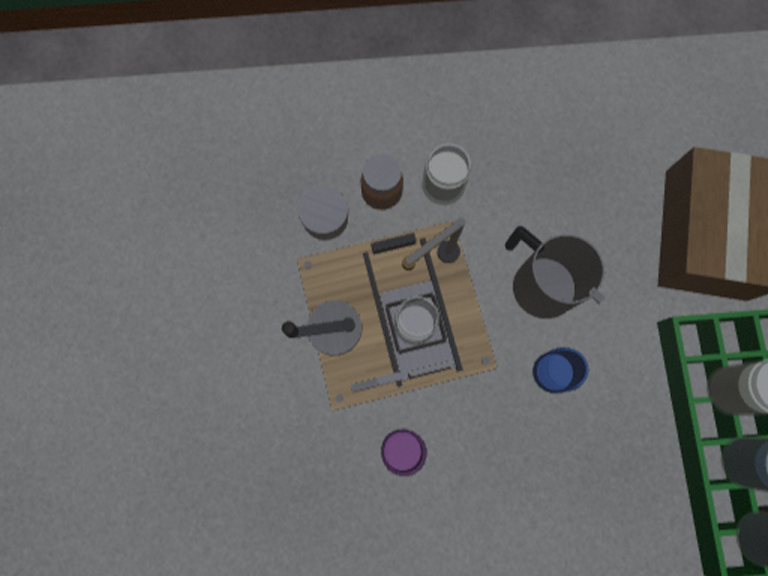

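The top view shows the board with corners at about (298,260), (462,222), (495,369), (332,409), the knob at (290,329) and the cam hub at (350,325). The scene view shows the same board from the front. I'll fit the fixture pose next.

```bash
cat > h.py <<'E'
import numpy as np,cv2
from rig import calibration
def ray(n,u,v,z):
    c=calibration(n);E=c["extrinsics"];R,t=E[:3,:3],E[:3,3]
    o=-R.T@t; d=R.T@np.array([(u-c["cx"])/c["fx"],(v-c["cy"])/c["fy"],1])
    return o+d*(z-o[2])/d[2]
def proj(n,P):
    c=calibration(n);E=c["extrinsics"];q=np.atleast_2d(P)@E[:3,:3].T+E[:3,3]
    return np.c_[q[:,0]/q[:,2]*c["fx"]+c["cx"],q[:,1]/q[:,2]*c["fy"]+c["cy"]]
def cloud(n,d):
    c=calibration(n);E=c["extrinsics"];v,u=np.mgrid[:384,:512]
    q=np.stack([(u-c["cx"])/c["fx"]*d,(v-c["cy"])/c["fy"]*d,d],-1)
    return (q-E[:3,3])@E[:3,:3]
def tri(u1,u2):
    A=[];b=[]
    for n,(u,v) in(("scene",u1),("top",u2)):
        c=calibration(n);E=c["extrinsics"];R=E[:3,:3];t=E[:3,3]
        x,y=(u-c["cx"])/c["fx"],(v-c["cy"])/c["fy"]
        A+=[R[0]-x*R[2],R[1]-y*R[2]];b+=[x*t[2]-t[0],y*t[2]-t[1]]
    s,r,_,_=np.linalg.lstsq(np.array(A),np.array(b),rcond=None);return s
E
python3 - <<'E'
from h import *
from scipy.optimize import least_squares
loc=np.array([[110,155],[110,-105],[-135,-105],[-135,155]])
px={"top":np.array([[298,260],[462,222],[495,369],[332,409]])/1.5,"scene":np.array([[460,384],[285,371],[309,237],[469,248]])/1.5}
for n in px:
    W=np.array([ray(n,*p,10)[:2] for p in px[n]])
    f=lambda q:((np.c_[np.cos(q[2])*loc[:,0]-np.sin(q[2])*loc[:,1]+q[0],np.sin(q[2])*loc[:,0]+np.cos(q[2])*loc[:,1]+q[1]])-W).ravel()
    s=least_squares(f,[600,0,0]);print(n,W.round(),s.x,np.abs(s.fun).max())
for n in px:
    d=np.load(n+"0.npz")["d"];C=cloud(n,d)
    for nm,(u,v) in ({"hub":(350,325),"knob":(290,329),"board":(350,380)} if n=="top" else {"hub":(430,300),"knob":(488,295)}).items():
        print(n,nm,C[int(v/1.5),int(u/1.5)].round(1))
print("knobtop tri",tri((488/1.5,295/1.5),(290/1.5,329/1.5)),"hub tri",tri((430/1.5,299/1.5),(350/1.5,325/1.5)))
for n in px:
    p=np.load(n+"0.npz")["p"]
    r=(300,160,200,120) if n=="scene" else (170,130,180,150)
    x,y,w,h=(180,150,160,120) if n=="scene" else (180,135,160,145)
    cv2.imwrite(f"pics/{n}0z.png",cv2.convertScaleAbs(cv2.resize(p[y:y+h,x:x+w,::-1],None,fx=4,fy=4,interpolation=cv2.INTER_CUBIC),alpha=1.5))
E
```

```text
top [[ 625.   -1.]
 [ 667. -268.]
 [ 429. -293.]
 [ 388.  -41.]] [ 5.43285964e+02 -1.73514524e+02  1.48079448e-01] 7.052449984682596
scene [[ 624.    2.]
 [ 676. -245.]
 [ 437. -293.]
 [ 386.  -40.]] [ 5.47942437e+02 -1.65944497e+02  1.95281496e-01] 5.576187407805371
top hub [510.1 -76.8  41.1]
top knob [503.6   7.9  81.2]
top board [430.  -70.1  11.3]
scene hub [518.  -73.   39.4]
scene knob [507.9   8.8  76.6]
knobtop tri [504.71592648   9.22948079  69.44147273] hub tri [510.07276874 -75.09564006  29.73074305]
```

View pics/top0z.png

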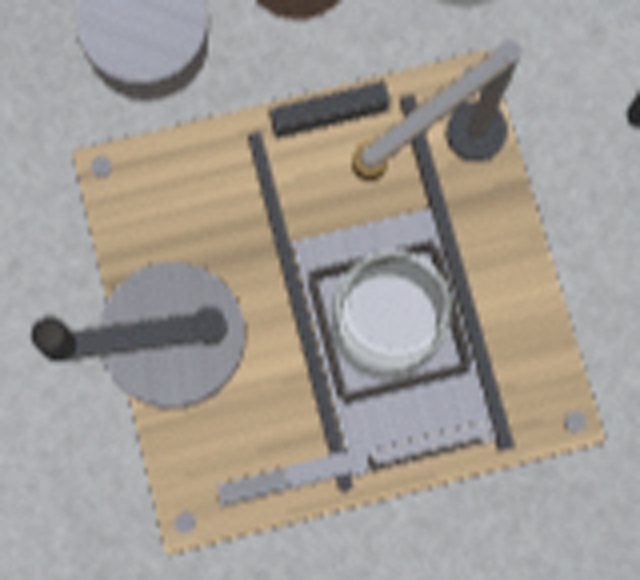

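View pics/scene0z.png

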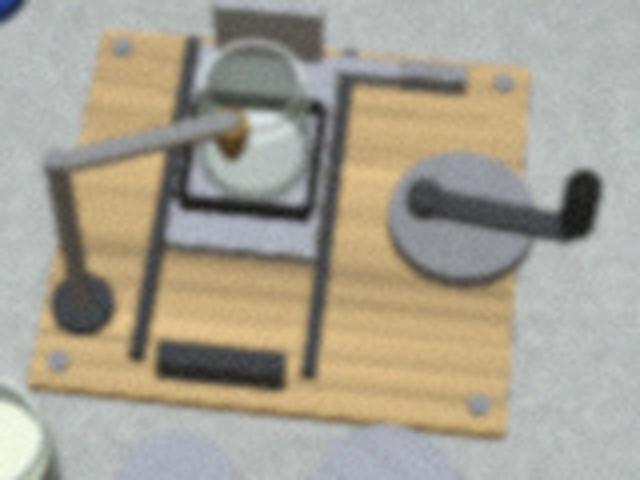

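```bash
python3 - <<'E'
from h import *
from scipy.optimize import least_squares
loc=np.array([[110,155],[110,-105],[-135,-105],[-135,155]])
px={"top":np.array([[75,152],[496,52],[605,438],[168,552]])/4+[179.6,134.6],"scene":np.array([[503,435],[30,387],[105,30],[528,68]])/4+[179.6,149.6]}
def T(q,l):return np.c_[np.cos(q[2])*l[:,0]-np.sin(q[2])*l[:,1]+q[0],np.sin(q[2])*l[:,0]+np.cos(q[2])*l[:,1]+q[1]]
al=[]
for n in px:
    W=np.array([ray(n,*p,10)[:2] for p in px[n]]);al.append(W)
    f=lambda q:(T(q,loc)-W).ravel()
    s=least_squares(f,[600,0,0]);print(n,s.x,s.fun.round(1))
f=lambda q:np.r_[(T(q,loc)-al[0]).ravel(),(T(q,loc)-al[1]).ravel()]
q=least_squares(f,[600,0,0]).x;print(q)
k=tri((579/4+179.6,188/4+149.6),(50/4+179.6,337/4+134.6));print("knobtop",k)
h=tri((426/4+179.6,192/4+149.6),(210/4+179.6,325/4+134.6));print("hub tri",h)
print("knob@80",ray("top",50/4+179.6,337/4+134.6,80),ray("scene",582/4+179.6,182/4+149.6,80))
L=dict(piv=(-18,100),tab=(-119,0),nest=(-40,0),spout=(25,0),knob0=(67,100),post=(60,-82))
for a,b in L.items():print(a,T(q,np.array([b])).round(1))
for n in px:
  p=np.load(n+"0.npz")["p"]; im=cv2.resize(p[:,:,::-1],None,fx=1.5,fy=1.5).copy()
  for b,z in(((-18,100),40),((-119,0),72),((25,0),124),((110,155),10),((-135,-105),10),((-135,155),10)):
    P=np.r_[T(q,np.array([b]))[0],z];u=proj(n,P)[0]*1.5;cv2.circle(im,(int(u[0]),int(u[1])),3,(0,0,255),1)
  cv2.imwrite(f"pics/{n}_chk.png",im[200:450,250:550])
E
python3 -c "
import cv2,numpy as np
a=cv2.imread('pics/top_chk.png');b=cv2.imread('pics/scene_chk.png');cv2.imwrite('pics/chk.png',np.hstack([a,b]))"
```

```text
top [ 5.45712602e+02 -1.71179099e+02  1.67136227e-01] [ 2.   0.2  2.4  1.3 -2.9 -2.1 -1.4  0.6]
scene [ 5.49401735e+02 -1.69077153e+02  1.74753774e-01] [ 0.2  2.2  0.6 -1.8 -0.2 -2.  -0.7  1.5]
[ 5.47557318e+02 -1.70128268e+02  1.70946292e-01]
knobtop [506.00260409   9.37636461  71.57701471]
hub tri [511.07680215 -74.61996295  38.30000992]
knob@80 [504.29221017  10.00898867  80.        ] [507.89517493   8.55911308  80.        ]
piv [[512.8 -74.6]]
tab [[ 430.3 -190.4]]
nest [[ 508.1 -176.9]]
spout [[ 572.2 -165.9]]
knob0 [[596.6 -60.2]]
post [[ 620.6 -240.7]]
```

View pics/chk.png

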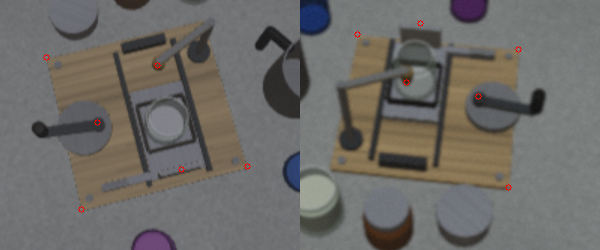

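The projected points land on the fixture: pivot, spout and corners all match. Fixture origin is (547.5, -170) with yaw 0.171. The knob is at (506, 9), so cam ≈ 1.48. The pivot-to-knob distance comes out at 84 mm, against 85 expected. I'll move behind the knob with the fingers shut.

```bash
python3 -m creep '{"gripper":[0,0,0,0,0,0,0,0],"xyz":[[1.18,-3.65,0],[1.18,-3.65,0],[1.18,-3.65,0],[1.18,-3.65,0],[1.18,-3.65,0],[1.18,-3.65,0],[1.18,-3.65,0],[1.18,-3.65,0]],"turn":[0.064,0.064,0.064,0.064,0.064,0.064,0.064,0.064]}'
```

```text
time: 0.77
tool_pos: [364.7, 297.1, 205.8]
ee_rot: [0.706, -0.031, 0.707, 0.03]
contact_force: [1.6, -0.5, -0.1]
finger_gap: -0.1
```

Run:
```python
from h import *
for n,u,v in (("top",404,452),("top",560,371)):
    print(ray(n,u/1.5,v/1.5,40).round())
```

```text
[ 319. -142.   40.]
[ 416. -382.   40.]
```

```bash
python3 -m creep '{"gripper":[0,0,0,0,0,0,0,0,0,0],"xyz":[[1.17,-3.65,0],[1.17,-3.65,0],[1.17,-3.65,0],[1.17,-3.65,0],[1.17,-3.65,0],[1.17,-3.65,0],[1.17,-3.65,0],[1.17,-3.65,0],[0,0,-3],[0,0,-3]],"turn":[0,0,0,0,0,0,0,0,0,0]}'
python3 - <<'E'
from rig import *
from h import *
s=sense();w,x,y,z=s["ee_rot"]
print(s["tool_pos"].round(1),s["joints"].round(2),"zaxis ang",np.arctan2(2*(y*z-w*x),2*(x*z+w*y)))
ims=[]
for n in("scene","top"):
    p,d=camera(n);ims.append(cv2.resize(p[100:300,120:370,::-1],None,fx=1.6*1,fy=1.6))
    t=proj(n,s["tool_pos"]+[0,0,-11])[0];u=(t-[120,100])*1.6;cv2.circle(ims[-1],tuple(u.astype(int).tolist()),3,(0,0,255),1)
cv2.imwrite("pics/a1.png",np.hstack(ims))
E
```

```text
time: 1.6
tool_pos: [459.8, 4.8, 146.5]
ee_rot: [0.708, -0.027, 0.705, 0.028]
contact_force: [0.1, 1.9, -0.8]
finger_gap: 0.0
[459.8   4.8 146.5] [-0.66 -0.04  0.55  2.01  0.02  1.16  1.53] zaxis ang 0.078406369266491
```

View pics/a1.png

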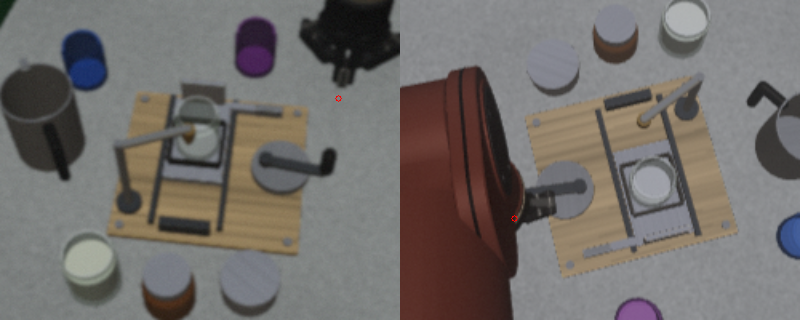

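```bash
python3 - <<'E'
from rig import *
from h import *
s=sense();print(s["tool_pos"],s["qvel"].round(3))
for n in("scene","top"):
    p,d=camera(n);C=cloud(n,d)
    m=(C[...,2]>90)&(C[...,2]<260)&(np.hypot(C[...,0]-460,C[...,1]-5)<70)&(d>0)
    for z in range(90,260,15):
        k=m&(C[...,2]>=z)&(C[...,2]<z+15)
        if k.sum()>2: q=C[k];print(n,z,k.sum(),q.min(0).round(),q.max(0).round())
    cv2.imwrite(f"pics/a2{n}.png",cv2.convertScaleAbs(cv2.resize(p[100:220,(260 if n=="scene" else 170):(400 if n=="scene" else 310),::-1],None,fx=4,fy=4),alpha=2))
E
python3 -c "
import cv2,numpy as np
cv2.imwrite('pics/a2.png',cv2.resize(np.hstack([cv2.imread('pics/a2scene.png'),cv2.imread('pics/a2top.png')]),None,fx=.7,fy=.7))"
```

```text
[455.19610627   6.24629542 142.34466449] [-0.013 -0.04  -0.022 -0.084  0.02   0.09  -0.024]
scene 165 35 [460.  -5. 168.] [469.  19. 180.]
scene 180 62 [453.  -7. 180.] [468.  20. 194.]
scene 195 71 [448.  -8. 195.] [470.  27. 210.]
scene 210 240 [444. -31. 210.] [472.  48. 225.]
scene 225 215 [443. -42. 225.] [475.  57. 240.]
scene 240 284 [445. -55. 240.] [477.  68. 255.]
scene 255 142 [442. -55. 255.] [476.  68. 260.]
top 210 8 [446. -29. 216.] [448. -18. 225.]
top 225 27 [447. -40. 225.] [454. -15. 240.]
top 240 24 [448. -52. 240.] [469. -28. 254.]
top 255 45 [449. -54. 255.] [475. -33. 260.]
```

View pics/a2.png

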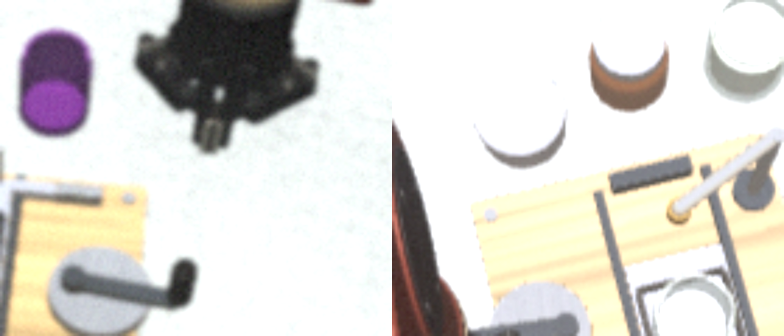

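Run:
```python
from rig import *
from h import *
s=sense();print(s["tool_pos"],s["finger_gap"])
for z in range(120,200,10): print(z,proj("scene",np.array([s["tool_pos"][0],s["tool_pos"][1],z]))[0].round(1),ray("scene",335,153.6,z).round())
p,d=camera("scene");C=cloud("scene",d)
for v in range(140,162,2): print(v,d[v,325:347:3].round(),C[v,335].round(), p[v,335])
```

```text
[457.85731129   7.21345792 146.34609007] -0.10925955278439894
120 [331.7 165.7] [424.   7. 120.]
130 [332.3 162.9] [432.   8. 130.]
140 [332.9 160. ] [440.   8. 140.]
150 [333.5 157.1] [448.   8. 150.]
160 [334.2 154.1] [456.   9. 160.]
170 [334.8 151.1] [464.   9. 170.]
180 [335.5 148. ] [472.   9. 180.]
190 [336.2 144.9] [480.   9. 190.]
140 [1250. 1247.  969.  969.  982.    0.  964.  968.] [472.   4. 221.] [24 24 26]
142 [1243. 1251.  983.  972.  981.  966.  967. 1250.] [470.   4. 212.] [46 45 42]
144 [1237. 1246.  987.  978.    0.  974.  981. 1243.] [467.   5. 203.] [53 53 49]
146 [1238. 1242.  998.  987.  987.  988.  984. 1239.] [468.   6. 199.] [40 38 38]
148 [1238. 1238. 1003.  990.  989.  993. 1237. 1236.] [469.   7. 194.] [40 39 38]
150 [1230. 1227.    0.  995.  992.  995. 1236. 1235.] [470.   8. 189.] [34 33 31]
152 [1235. 1230. 1229. 1003. 1002. 1002. 1234. 1227.] [468.   8. 180.] [36 37 36]
154 [1224. 1224. 1226. 1228. 1006. 1227. 1225. 1229.] [468.   9. 174.] [73 73 74]
156 [1219. 1223. 1221. 1225. 1219. 1219. 1221. 1221.] [333.   5.  -3.] [123 125 125]
158 [1216. 1224. 1221. 1219. 1222. 1221. 1219. 1217.] [340.   7.  -1.] [128 133 132]
160 [1215. 1212. 1219. 1215. 1218. 1216. 1216. 1219.] [346.   8.  -1.] [127 132 131]
```

The scene view puts the fingertips at z≈172, but the reported TCP implies 135. I'll descend part way, still clear behind the knob, and measure again.

```bash
python3 -m creep '{"gripper":[0,0,0,0],"xyz":[[0,0,-2],[0,0,-2],[0,0,-2],[0,0,0]],"turn":[0,0,0,0]}'
cat > tip.py <<'E'
from rig import *
from h import *
import sys
s=sense();w,x,y,z=s["ee_rot"];print(s["time"],s["tool_pos"].round(1),s["contact_force"].round(1),"zang",round(np.arctan2(2*(y*z-w*x),2*(x*z+w*y)),3))
p,d=camera("scene");C=cloud("scene",d)
t=s["tool_pos"]
m=(d>0)&(np.hypot(C[...,0]-t[0],C[...,1]-t[1])<24)&(C[...,2]>30)
q=C[m]
for z in range(30,200,10):
    k=q[(q[:,2]>=z)&(q[:,2]<z+10)]
    if len(k)>2: print(z,len(k),k.min(0).round(),k.max(0).round())
ims=[]
p2,_=camera("top")
for n,pp in(("scene",p),("top",p2)):
    im=cv2.resize(pp[110:270,160:360,::-1],None,fx=2,fy=2)
    for h,c in((0,(0,255,255)),(-11,(0,0,255))):
        u=(proj(n,t+[0,0,h])[0]-[160,110])*2
        cv2.circle(im,tuple(u.astype(int).tolist()),3,c,1)
    ims.append(im)
cv2.imwrite(sys.argv[1],cv2.convertScaleAbs(np.hstack(ims),alpha=1.7))
E
python3 tip.py pics/b1.png
```

```text
time: 2.18
tool_pos: [457.2, 7.6, 84.8]
ee_rot: [0.706, -0.03, 0.707, 0.03]
contact_force: [-0.1, 0.7, -1.0]
finger_gap: -0.2
2.1833 [457.2   7.6  84.8] [-0.1  0.7 -1. ] zang 0.084
110 19 [463.  -1. 110.] [470.  20. 120.]
120 40 [461.  -5. 120.] [470.  22. 129.]
130 39 [462.  -5. 130.] [471.  21. 140.]
140 37 [446.  -4. 140.] [470.  21. 150.]
150 59 [448. -13. 150.] [473.  29. 160.]
160 74 [449. -15. 160.] [472.  31. 169.]
170 33 [464.  -7. 170.] [476.  24. 180.]
180 45 [466. -13. 180.] [477.  27. 190.]
190 65 [465. -12. 190.] [478.  30. 200.]
```

View pics/b1.png

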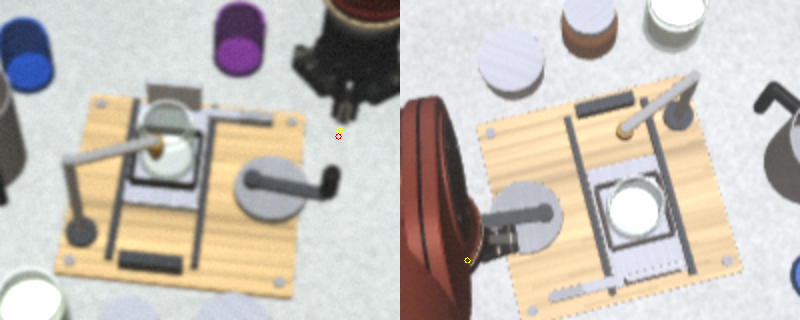

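The offset is consistent: x and y agree with the report, but the tip is about 37 mm higher than expected. This spot is off the board, so I'll go down another 50 mm and compare the tip with the knob.

```bash
python3 -m creep '{"gripper":[0,0,0,0,0],"xyz":[[0,0,-1.5],[0,0,-1.5],[0,0,-1],[0,0,-1],[0,0,0]],"turn":[0,0,0,0,0]}'
python3 tip.py pics/b2.png
```

```text
time: 2.7
tool_pos: [457.9, 7.2, 35.4]
ee_rot: [0.706, -0.03, 0.707, 0.029]
contact_force: [-0.1, -0.5, -0.2]
finger_gap: -0.0
2.7 [457.9   7.2  35.4] [-0.1 -0.5 -0.2] zang 0.083
60 20 [463.  -2.  63.] [472.  20.  70.]
70 29 [460.  -6.  70.] [471.  21.  80.]
80 34 [462.  -4.  80.] [470.  21.  89.]
90 33 [450. -10.  90.] [471.  17. 100.]
100 52 [449. -11. 100.] [473.  28. 110.]
110 72 [449. -16. 110.] [473.  30. 120.]
120 25 [463.  -7. 121.] [477.  25. 130.]
130 38 [467. -11. 131.] [477.  25. 140.]
140 60 [466. -12. 140.] [478.  30. 150.]
150 33 [466. -11. 150.] [479.  28. 160.]
160 28 [468. -12. 160.] [480.  28. 168.]
```

View pics/b2.png

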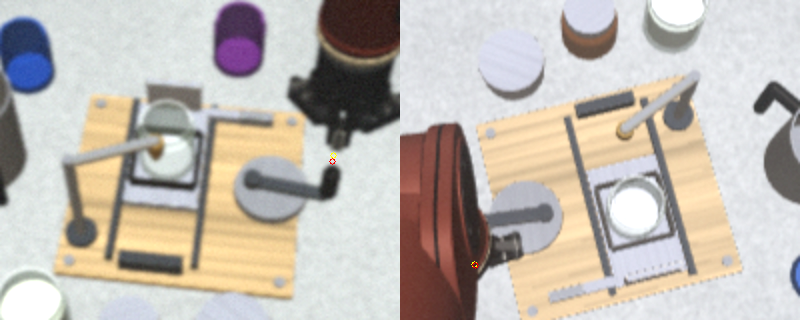

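The tip is now at z≈62, the side face at x≈470, and the knob spans z 36–80 at x 506. I'll use the measured tip height, so a further 14 mm puts the tip at z 48. Next I work out the arc.

```bash
python3 - <<'E'
import numpy as np
piv=np.array([512.3,-74.6]);c=lambda f:piv+87.6*np.array([np.cos(f),np.sin(f)])
f=1.893;print(c(f))
fs=np.r_[f,np.arange(f-.12,.413,-.12),.413]
for a,b in zip(fs,fs[1:]):print(round(b,3),((c(b)-c(a))/10).round(2),c(b).round(1),"turn",round(b-a,3))
E
python3 -m creep '{"gripper":[0,0,0,0],"xyz":[[0,0,-0.7],[0,0,-0.7],[1.0,0,0],[1.0,0.1,0]],"turn":[0,0,0,0]}'
```

```text
[484.56079426   8.49209628]
1.773 [1.01 0.27] [494.7  11.2] turn -0.12
1.653 [1.04 0.15] [505.1  12.7] turn -0.12
1.533 [1.05 0.02] [515.6  12.9] turn -0.12
1.413 [ 1.05 -0.1 ] [526.1  11.9] turn -0.12
1.293 [ 1.03 -0.23] [536.3   9.6] turn -0.12
1.173 [ 0.99 -0.35] [546.2   6.2] turn -0.12
1.053 [ 0.94 -0.46] [555.7   1.5] turn -0.12
0.933 [ 0.88 -0.57] [564.5  -4.2] turn -0.12
0.813 [ 0.81 -0.68] [572.5 -11. ] turn -0.12
0.693 [ 0.72 -0.77] [579.7 -18.6] turn -0.12
0.573 [ 0.62 -0.85] [585.9 -27.1] turn -0.12
0.453 [ 0.52 -0.92] [591.1 -36.3] turn -0.12
0.413 [ 0.15 -0.32] [592.5 -39.4] turn -0.04
time: 3.13
tool_pos: [478.7, 8.1, 21.8]
ee_rot: [0.706, -0.029, 0.707, 0.029]
contact_force: [0.5, -0.3, 0.2]
finger_gap: 0.1
```

```bash
python3 tip.py pics/b3.png
```

```text
3.1333 [478.7   8.1  21.8] [ 0.5 -0.3  0.2] zang 0.083
50 11 [482.  -3.  54.] [488.  21.  60.]
60 21 [476.  -6.  61.] [490.  21.  69.]
70 41 [483.  -5.  70.] [502.  22.  80.]
80 34 [470.  -8.  80.] [492.  28.  90.]
90 60 [471. -12.  90.] [494.  30. 100.]
100 54 [472. -16. 100.] [494.  32. 108.]
110 30 [482.  -5. 110.] [499.  26. 120.]
120 55 [486. -12. 120.] [497.  30. 130.]
130 37 [486. -13. 130.] [499.  29. 139.]
140 28 [488. -12. 140.] [500.  30. 149.]
150 12 [493.  -4. 150.] [500.  28. 154.]
```

View pics/b3.png

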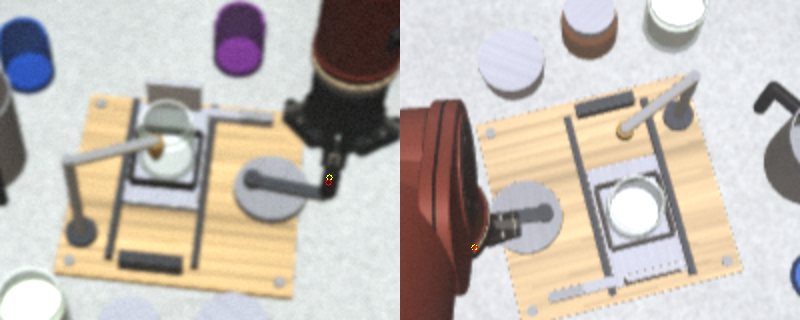

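The fingers stand just behind the knob in the scene view. I'll push the first half of the arc now.

```bash
python3 -m creep '{"gripper":[0,0,0,0],"xyz":[[0.6,0,0],[0.5,0.13,0],[0.5,0.13,0],[0,0,0]],"turn":[0,-0.06,-0.06,0]}'
python3 -m creep '{"gripper":[0,0,0,0,0],"xyz":[[1.04,0.15,0],[1.05,0.02,0],[1.05,-0.1,0],[1.03,-0.23,0],[0,0,0]],"turn":[-0.12,-0.12,-0.12,-0.12,0]}'
python3 tip.py pics/b4.png
```

```text
time: 3.57
tool_pos: [494.3, 10.7, 21.8]
ee_rot: [0.707, 0.014, 0.707, -0.014]
contact_force: [-0.0, -0.2, -0.0]
finger_gap: 0.0
time: 3.98
tool_pos: [536.6, 8.9, 21.8]
ee_rot: [0.683, 0.182, 0.683, -0.182]
contact_force: [0.0, 0.0, -0.7]
finger_gap: -0.1
3.9833 [536.6   8.9  21.8] [ 0.   0.  -0.7] zang -0.521
30 4 [541. -13.  37.] [560.   9.  39.]
40 3 [545.   8.  47.] [560.  11.  50.]
50 11 [540.   7.  52.] [560.  22.  60.]
60 23 [535.  -6.  60.] [560.  22.  69.]
70 46 [535.  -8.  71.] [560.  19.  80.]
80 30 [533. -11.  80.] [557.  20.  90.]
90 54 [533. -13.  90.] [555.  29. 100.]
100 35 [539.  -8. 100.] [555.  32. 109.]
110 31 [542. -14. 110.] [560.  20. 120.]
120 43 [543. -12. 120.] [560.  21. 130.]
130 32 [542. -13. 131.] [559.  22. 139.]
140 17 [548. -11. 140.] [560.  21. 150.]
150 9 [555.   9. 151.] [560.  22. 156.]
```

View pics/b4.png

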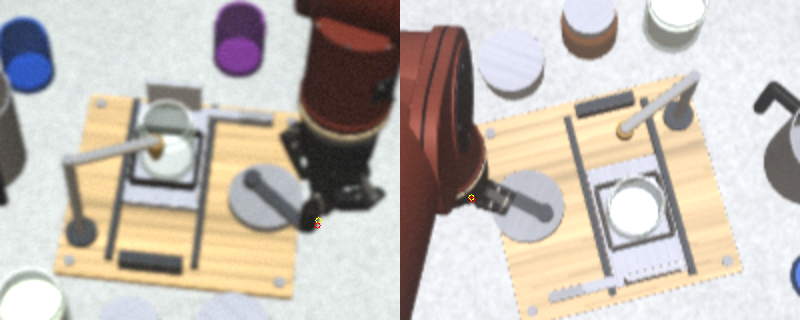

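The handle has turned with the fingers by about 0.6 rad. I'll do the rest of the arc, stopping a little short of the end to check.

```bash
python3 -m creep '{"gripper":[0,0,0,0,0,0,0,0],"xyz":[[0.99,-0.35,0],[0.94,-0.46,0],[0.88,-0.57,0],[0.81,-0.68,0],[0.72,-0.77,0],[0.62,-0.85,0],[0.52,-0.92,0],[0,0,0]],"turn":[-0.12,-0.12,-0.12,-0.12,-0.12,-0.12,-0.12,0]}'
python3 tip.py pics/b5.png
```

```text
time: 4.75
tool_pos: [590.6, -37.4, 21.8]
ee_rot: [0.55, 0.444, 0.55, -0.444]
contact_force: [-0.6, 0.8, -0.6]
finger_gap: 0.1
4.75 [590.6 -37.4  21.8] [-0.6  0.8 -0.6] zang -1.359
40 11 [597. -58.  42.] [606. -48.  48.]
50 14 [594. -56.  51.] [606. -48.  60.]
60 10 [595. -56.  64.] [605. -48.  69.]
70 33 [588. -61.  70.] [605. -25.  80.]
80 13 [589. -58.  80.] [606. -44.  90.]
90 14 [600. -48.  91.] [608. -23. 100.]
100 16 [603. -47. 100.] [613. -21. 110.]
110 11 [602. -49. 112.] [611. -18. 118.]
120 8 [603. -49. 121.] [611. -18. 129.]
130 8 [604. -50. 130.] [612. -21. 138.]
140 6 [608. -53. 141.] [613. -44. 148.]
```

View pics/b5.png

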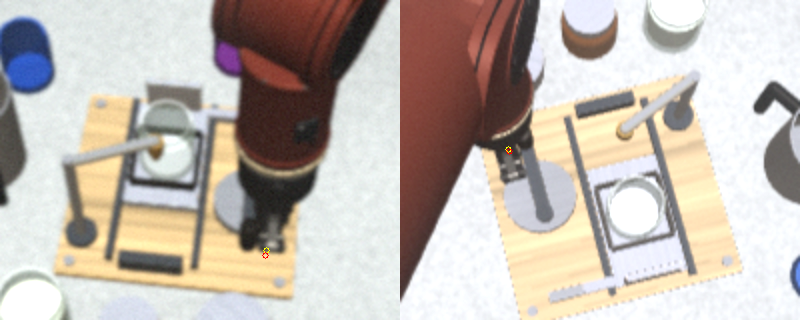

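The top view shows the handle (545,217)→(525,150) almost parallel to the rails. I'll make the small remaining nudge, then back off, raise and look.

```bash
python3 -m creep '{"gripper":[0,0,0,0,0,0,0,0,0,0],"xyz":[[0.15,-0.32,0],[0,0,0],[-0.35,1.9,0],[-0.35,1.9,0],[0,0,3],[0,0,3],[0,0,3],[-3,0,0],[-4,0,0],[-4,0,0]],"turn":[-0.04,0,0,0,0,0,0,0.12,0.12,0.12]}'
python3 tip.py pics/b6.png
```

```text
time: 5.68
tool_pos: [475.0, -2.6, 112.0]
ee_rot: [0.617, 0.347, 0.615, -0.347]
contact_force: [-0.8, 0.7, 0.4]
finger_gap: 0.1
5.6833 [475.   -2.6 112. ] [-0.8  0.7  0.4] zang -1.026
140 24 [474. -15. 140.] [489.   8. 150.]
150 31 [477. -15. 150.] [491.   9. 160.]
160 20 [475. -15. 160.] [491.  -1. 169.]
170 9 [474. -16. 170.] [492.  -3. 179.]
180 43 [464. -22. 180.] [493.  10. 190.]
190 35 [476. -16. 190.] [495.  13. 200.]
```

View pics/b6.png

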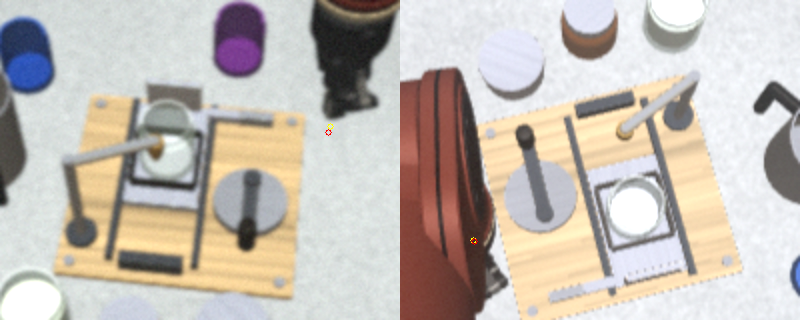

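```bash
python3 - <<'E'
from h import *
a=tri((284,222.5),(221.5,176));print(a)
for k in (ray("top",221.5,176,80),ray("scene",284,222.5,80),a):
    v=k[:2]-[512.3,-74.6];print(k.round(1),np.hypot(*v),np.arctan2(v[1],v[0])-.171)
E
python3 -m creep '{"gripper":[0,0,0,0,0,0,0,0,0,0],"xyz":[[-0.7,-2,0],[-0.7,-2,0],[-0.7,-2,0],[-0.7,-2,0],[-0.7,-2,0],[-0.7,-2,0],[-0.7,-2,0],[-0.7,-2,0],[-0.6,-2,0],[-0.4,-1.2,0]],"turn":[0.12,0.12,0.12,0.12,0.12,0.12,0.12,0.12,0.12,0.12]}'
python3 tip.py pics/c1.png
```

```text
[595.74419061 -58.78159256  75.79744944]
[594.6 -58.9  80. ] 83.75884535064183 0.01784114084267535
[598.2 -58.5  80. ] 87.36725370339366 0.01435453798280123
[595.7 -58.8  75.8] 84.93029471225724 0.01634564915502415
time: 6.62
tool_pos: [408.9, -196.3, 112.2]
ee_rot: [0.705, -0.061, 0.704, 0.06]
contact_force: [0.2, -0.2, -0.7]
finger_gap: 0.2
6.6167 [ 408.9 -196.3  112.2] [ 0.2 -0.2 -0.7] zang 0.171
140 31 [ 399. -207.  141.] [ 421. -183.  150.]
150 41 [ 401. -209.  151.] [ 421. -182.  160.]
160 42 [ 401. -208.  160.] [ 422. -182.  170.]
170 41 [ 399. -210.  170.] [ 424. -176.  180.]
180 70 [ 399. -215.  180.] [ 425. -176.  190.]
190 67 [ 398. -220.  190.] [ 424. -173.  200.]
```

View pics/c1.png

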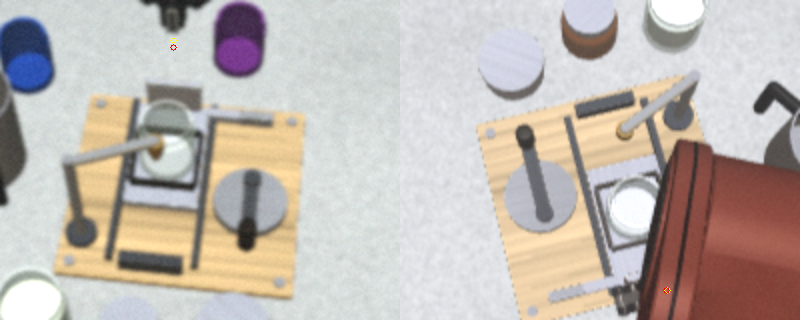

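The cam reads 0.016 rad from two views, with the knob 85 mm from the pivot as it should be. The tool stands behind the tab. I'll check the tab's position, then go down.

```bash
python3 - <<'E'
from rig import *
from h import *
p,d=camera("scene");C=cloud("scene",d)
q=C.reshape(-1,3);r=q[:,:2]-[547.5,-170];c,s=np.cos(.171),np.sin(.171)
fx=c*r[:,0]+s*r[:,1];fy=-s*r[:,0]+c*r[:,1]
m=(fx>-140)&(fx<-85)&(abs(fy)<45)&(q[:,2]>30)&(q[:,2]<85)
for z in range(30,85,8):
    k=m&(q[:,2]>=z)&(q[:,2]<z+8);
    if k.sum():print(z,k.sum(),fx[k].min().round(),np.median(fx[k]).round(),fx[k].max().round(),fy[k].min().round(),fy[k].max().round())
E
python3 -m creep '{"gripper":[0,0,0,0,0],"xyz":[[0,0,-2],[0,0,-2],[0,0,-2],[0,0,-2],[0,0,-0.9]],"turn":[0,0,0,0,0]}'
python3 tip.py pics/c2.png
```

```text
30 22 -114.0 -112.0 -110.0 -30.0 41.0
38 49 -114.0 -111.0 -109.0 -30.0 31.0
46 56 -115.0 -112.0 -109.0 -29.0 31.0
54 54 -115.0 -112.0 -108.0 -30.0 31.0
62 83 -118.0 -112.0 -108.0 -32.0 32.0
70 55 -119.0 -115.0 -108.0 -29.0 31.0
time: 7.18
tool_pos: [408.6, -192.7, 20.5]
ee_rot: [0.704, -0.058, 0.706, 0.058]
contact_force: [-0.2, 0.1, -0.2]
finger_gap: 0.3
7.1833 [ 408.6 -192.7   20.5] [-0.2  0.1 -0.2] zang 0.163
50 15 [ 412. -205.   50.] [ 420. -178.   58.]
60 39 [ 412. -204.   61.] [ 432. -178.   70.]
70 33 [ 412. -203.   70.] [ 432. -178.   80.]
80 35 [ 400. -210.   81.] [ 423. -173.   89.]
90 72 [ 394. -213.   90.] [ 425. -170.  100.]
100 33 [ 400. -216.  100.] [ 425. -170.  110.]
110 27 [ 417. -205.  110.] [ 430. -176.  120.]
120 53 [ 415. -213.  120.] [ 429. -170.  129.]
130 44 [ 416. -212.  130.] [ 430. -170.  139.]
140 39 [ 416. -212.  140.] [ 431. -170.  150.]
150 16 [ 416. -206.  150.] [ 431. -171.  154.]
```

View pics/c2.png

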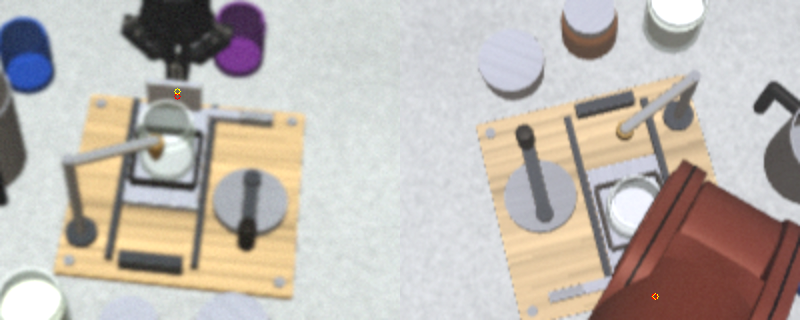

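The tab's rear face is at -119 and it spans y ±31, matching the description. The fingers are centred on it, about 10 mm behind. Pushing gently.

```bash
python3 -m creep '{"gripper":[0,0,0,0,0,0,0,0,0,0,0,0],"xyz":[[0.39,0.07,0],[0.39,0.07,0],[0.39,0.07,0],[0.39,0.07,0],[0.39,0.07,0],[0.39,0.07,0],[0.39,0.07,0],[0.39,0.07,0],[0.39,0.07,0],[0.39,0.07,0],[0.39,0.07,0],[0,0,0]],"turn":[0,0,0,0,0,0,0,0,0,0,0,0]}'
python3 tip.py pics/c3.png
```

```text
time: 8.28
tool_pos: [453.3, -186.2, 23.1]
ee_rot: [0.705, -0.058, 0.705, 0.057]
contact_force: [0.2, -0.5, -0.1]
finger_gap: -0.2
8.2833 [ 453.3 -186.2   23.1] [ 0.2 -0.5 -0.1] zang 0.163
30 10 [ 469. -199.   33.] [ 474. -169.   40.]
40 30 [ 467. -196.   40.] [ 475. -167.   50.]
50 32 [ 444. -199.   50.] [ 475. -171.   60.]
60 52 [ 445. -202.   60.] [ 476. -167.   70.]
70 65 [ 448. -204.   70.] [ 475. -166.   79.]
80 32 [ 444. -197.   80.] [ 467. -170.   90.]
90 62 [ 444. -205.   90.] [ 468. -166.  100.]
100 52 [ 443. -210.  100.] [ 469. -163.  109.]
110 27 [ 458. -199.  110.] [ 473. -169.  120.]
120 44 [ 457. -205.  120.] [ 473. -163.  130.]
130 44 [ 460. -204.  130.] [ 474. -164.  140.]
140 36 [ 460. -204.  140.] [ 475. -164.  150.]
150 20 [ 461. -198.  150.] [ 475. -165.  156.]
```

View pics/c3.png

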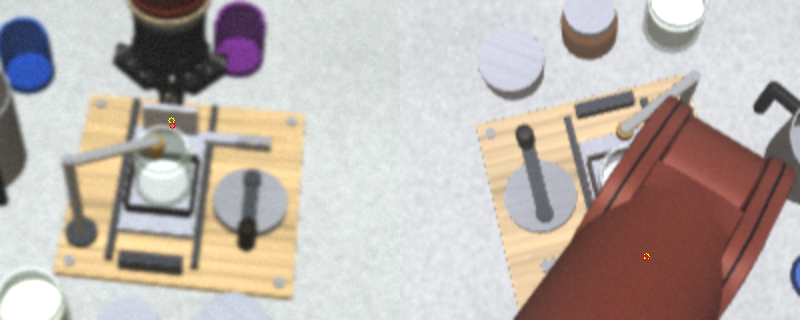

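The shuttle has moved about 35 mm, the jar is still in its nest and the cam is unmoved. The spout is clear. Continuing.

```bash
python3 -m creep '{"gripper":[0,0,0,0,0,0,0],"xyz":[[0.39,0.07,0],[0.39,0.07,0],[0.39,0.07,0],[0.39,0.07,0],[0.39,0.07,0],[0.39,0.07,0],[0.3,0.05,0]],"turn":[0,0,0,0,0,0,0]}'
python3 -m creep '{"gripper":[0,0],"xyz":[[0.3,0.05,0],[0,0,0]],"turn":[0,0]}'
cat > sh.py <<'E'
from rig import *
from h import *
s=sense();t=s["tool_pos"];print(t.round(1),s["contact_force"].round(1),s["joint_efforts"].round(1))
c,sn=np.cos(.171),np.sin(.171)
print("tcp fx",c*(t[0]-547.5)+sn*(t[1]+170))
p,d=camera("scene");C=cloud("scene",d)
q=C.reshape(-1,3);r=q[:,:2]-[547.5,-170]
fx=c*r[:,0]+sn*r[:,1];fy=-sn*r[:,0]+c*r[:,1]
m=(abs(fy)<28)&(abs(fx+78)<60)&(q[:,2]>46)&(q[:,2]<62)&(abs(fy)>16)
h,e=np.histogram(fx[m],bins=np.arange(-130,-20,3));print([(a,b) for a,b in zip(e,h) if b])
E
python3 sh.py
```

```text
time: 8.97
tool_pos: [479.1, -181.7, 23.0]
ee_rot: [0.705, -0.058, 0.705, 0.057]
contact_force: [-2.6, -1.1, 0.3]
finger_gap: 0.4
time: 9.13
tool_pos: [482.5, -180.8, 23.1]
ee_rot: [0.705, -0.058, 0.705, 0.058]
contact_force: [0.7, -0.3, -0.3]
finger_gap: -0.0
[ 482.5 -180.8   23.1] [ 0.7 -0.3 -0.3] [  0.2 -38.2  12.7 -31.1  -0.    0.    0. ]
tcp fx -65.88207212835195
[(np.int64(-52), np.int64(1)), (np.int64(-49), np.int64(18)), (np.int64(-46), np.int64(9))]
```

The travel reads about 64 mm. I'll creep on until the stop shows in the force.

```bash
python3 -m creep '{"gripper":[0],"xyz":[[0.15,0.03,0]],"turn":[0]}'; python3 -m creep '{"gripper":[0],"xyz":[[0.15,0.03,0]],"turn":[0]}';python3 -m creep '{"gripper":[0],"xyz":[[0.1,0.02,0]],"turn":[0]}'; python3 sh.py
```

```text
time: 9.27
tool_pos: [482.9, -180.7, 23.0]
ee_rot: [0.705, -0.057, 0.705, 0.058]
contact_force: [-10.8, -1.9, 7.1]
finger_gap: 0.0
time: 9.35
tool_pos: [482.8, -180.6, 22.8]
ee_rot: [0.704, -0.057, 0.706, 0.058]
contact_force: [-14.2, -1.3, 10.2]
finger_gap: -0.0
time: 9.43
tool_pos: [482.8, -180.6, 22.6]
ee_rot: [0.703, -0.057, 0.707, 0.058]
contact_force: [-16.6, -1.5, 10.7]
finger_gap: -0.1
[ 482.8 -180.6   22.6] [-16.6  -1.5  10.7] [ -3.7 -38.    8.6 -36.7  -3.   -4.2  -0. ]
tcp fx -65.58619056814446
[(np.int64(-49), np.int64(19)), (np.int64(-46), np.int64(7))]
```

The shuttle is against the hard stop: the force is rising with no further motion. I'll back off straight, then raise and look.

```bash
python3 -m creep '{"gripper":[0,0,0,0,0,0,0,0,0,0],"xyz":[[-0.4,-0.07,0],[-1,-0.17,0],[-1.5,-0.25,0],[-1.5,-0.25,0],[-1.5,-0.25,0],[-0.5,-0.1,1],[0,0,3],[0,0,4],[0,0,4],[0,0,0]],"turn":[0,0,0,0,0,0,0,0,0,0]}'
python3 -m creep '{"gripper":[0,0,0,0,0,0,0],"xyz":[[0.5,4,0],[0.5,4,0],[0.5,4,0],[0.5,4,0],[0,4,0],[0,4,0],[0,0,0]],"turn":[0,0,0,0,0,0,0]}'
python3 tip.py pics/d1.png; python3 sh.py
```

```text
time: 10.32
tool_pos: [424.7, -189.2, 129.9]
ee_rot: [0.709, -0.055, 0.701, 0.062]
contact_force: [1.4, 0.6, -0.2]
finger_gap: 0.4
time: 10.9
tool_pos: [441.0, 59.4, 125.0]
ee_rot: [0.704, -0.06, 0.705, 0.064]
contact_force: [0.5, -0.5, 0.2]
finger_gap: -0.0
10.9 [441.   59.4 125. ] [ 0.5 -0.5  0.2] zang 0.176
150 20 [443.  49. 150.] [453.  73. 160.]
160 42 [443.  46. 161.] [454.  73. 170.]
170 48 [437.  45. 170.] [454.  73. 180.]
180 38 [430.  46. 180.] [454.  73. 190.]
190 74 [428.  41. 190.] [457.  81. 200.]
[441.4  53.1 124.9] [ 0.3 -1.1 -0.4] [ -2.1 -15.4  -4.9 -37.7  -0.5  -0.1  -0.3]
tcp fx -66.62804683031457
[(np.int64(-49), np.int64(19)), (np.int64(-46), np.int64(11)), (np.int64(-43), np.int64(1))]
```

View pics/d1.png

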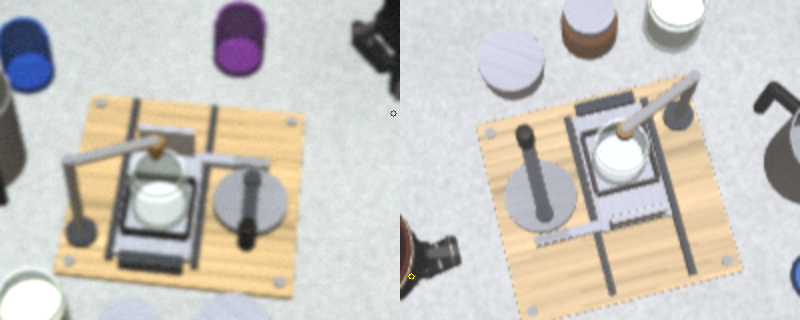

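The views show the shuttle touching the front stop block at (600,105) and the jar standing in its nest under the spout. The handle points forward, the bystanders are where they were, and the arm is clear. I'll let it settle and hand in.

```bash
python3 -m creep '{"gripper":[0,0,0,0],"xyz":[[0,0,0],[0,0,0],[0,0,0],[0,0,0]],"turn":[0,0,0,0]}'; python3 -c "
from rig import *
print(finish_job())"
```

```text
time: 11.38
tool_pos: [441.9, 51.1, 125.5]
ee_rot: [0.704, -0.057, 0.705, 0.06]
contact_force: [-0.7, -0.7, 0.1]
finger_gap: -0.2
the job is handed in; nothing more can be done
None
```

I turned the cam to its low point with closed fingertips on the knob, then pushed the shuttle forward by its tab to the front stop. I then backed off, raised clear and handed the job in at about 11.4 s of the 51 s allowed; no verdict was reported.

**Last checks:**
- **Cam:** measured at about 0.02 rad from two views just before the shuttle push. It looked unchanged in the final pictures.
- **Shuttle:** travel measured at about 64 mm by depth. At the stop the force rose to about 17 N with no further motion, and the last view shows the shuttle touching the stop block.
- **Jar and bystanders:** by eye, the jar stands upright in its nest under the spout, and the other jars and the tin are where they were. The pitcher is only partly in the last views; the part that shows looks unmoved. I did not measure any of these positions.
- **Robot:** clear of everything, with no contact force above sensor noise.

**Disagreement:** the cameras showed the fingertips about 37 mm higher than the reported TCP height and the stated 11 mm fingertip offset imply, while x and y agreed. I used the heights measured by camera throughout. I did not find the cause.

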